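Pack the winder's change parts into their box

ROBOT

A 7-joint arm with a two-finger parallel gripper is mounted at the origin on the work surface. World frame = base frame: x ahead of the robot, y to its left, z up, the work surface at z = 0. Lengths are in m, angles in rad, forces in N, time in s.
With the tool pointing down it reaches from about 0.425 to 0.95 m from the base axis. Payload 4.7 kg.
Tool frame: the origin (TCP) lies between the finger pads; the fingertips stand 22 mm ahead of it and the grasp point (between the pads) lies 3 mm ahead of it; z points along the fingers, y is the direction in which the jaws open and shut (so a half turn about z gives the same grasp; the last joint's range is limited). The gripper opens to 87 mm and grips with 3 to 60 N. Pads are 19 mm wide; open, the fingers measure 117 mm over their backs; the gripper's body (75 mm by 190 mm) begins 51 mm behind the grasp point.
Start: joints at [-1.152, 0.469, -0.049, 1.532, 0.024, 1.141, -0.082], TCP at [0.292, 0.608, 0.245] pointing down, gripper open.
Joint ranges: [-2.59, 2.59], [-0.33, 1.99], [-1.39, 1.29], [0.1, 2.45], [-1.04, 4.18], [0.21, 1.99], [-2.66, 2.66]. Speed limits (rad/s): [2.57, 2.57, 3.14, 3.14, 3.14, 3.14, 3.14].

INTERFACE

Orientations are given as a 3x3 rotation matrix whose columns are the frame's x, y, z axes.
In Python, from station import manip, capture, camera_model, job gives the robot as it stands. The module is installed in compiled form; this text tells all that it offers.
- The arm moves only by the shell command python3 -m creep 'ROWS' [FORCE]. ROWS is a JSON object of lists of equal length, an entry for each row: "turn": the turn, a rotation vector about the tool's x, y, z in degrees, a list of three; "travel": the shift along the tool's x, y, z in cm, a list of three; "hand": the gripper's target within -1 to 1 (shut at 1, half-way at 0, fully open at -1). A call has 1 to 8 rows; each row shifts and turns the commanded pose from where the row before left it, along the tool's axes as they then stand; what a row does not reach is not made up. A row lasts 1/12 s, in which the tool goes at most 41.7 mm and 7.16 degrees, less where a joint would pass 70% of its speed; a pose out of reach is approached as far as the arm can. A call with a gripper value outside its range is refused whole. The fingers move at their own pace and stop on an object; FORCE is the grip in N (left out, the last holds). Time passes only in rows, so rows that do not move let the fingers close. It gives the time, the measured TCP pose, the force and the opening at its end, in the units of the state.
- manip.observe(): the state, without advancing time (a new reading comes with each control period).
- capture(name): name is "scene" or "top"; returns the picture (400x640x3 uint8, blue, green, red); there is no depth.
- camera_model(name): a dict with "fx", "fy", "cx", "cy" (pixels), "xyz" and "rotation" of the camera in the world. Camera axes: x right, y down, z forward; pixel columns grow to the right and rows downward; lengths in m; the calibration is good to about 2 mm. A picture is of the moment at which its call begins. camera_model takes no time and is no camera call.
- job.sign_off(): hands the job in, once; it reports no verdict.
The state is a dict: "clock": time; "joints": joint angles; "qvel": joint speeds; "tau": joint torques, N m; "eef_pos": TCP position; "orientation": TCP orientation; "ft_force": force on the tool from outside, world axes, zero at the start; "moment": the same for the moment, N m; "finger_gap": opening from 0.0 (shut) to 1.0 (fully open).
Only numpy, scipy, OpenCV 4.12 (cv2) and the standard library are available. Lean on these libraries where they do the work, as an engineer would, in place of code of your own. Each camera call takes 0.05 s, during which the arm holds its last target. There are 200 camera calls.

TASK

Pack the coil winder's change parts into the open plywood box so that its lid could go on: the steel slide bar and the two rubber rollers from the bench go in beside the roller that already stands in the box (shift that one as needed to make room). Everything must rest on the box floor below the rim, the bar flat on its base and all three rollers standing on their flat ends with the shafts up, because rubber takes a flat if it is left lying. Set the parts down rather than dropping them, and leave the taped core, the wire spool and the tin where they are.

Things in the scene. Friction and masses are not known exactly. Their poses are not given: they have to be found in the camera images.
- box_floor (a point): open plywood box, fixed to the bench: centre of its inner floor (6 mm above the bench). Inside 204 mm along its x by 119 mm along its y; walls 8 mm thick, rim 98 mm above the inner floor. One row of three rollers along x and, beside it, the slide bar along x just fill it, with about 13 mm to spare across and 14 to 18 mm along
- roller_lying_centre (a point): black rubber-covered roller: body a cylinder 62 mm diameter, 52 mm high, with plain bright steel shaft 16 mm diameter standing 28 mm out of the middle of its top end (80 mm overall); the other end is flat; 0.3 kg. The point is on the axis at the middle of the rubber body, 26 mm from the flat end; +z is along the axis towards the shaft end. It lies on its side on the bench (this point 31 mm up) and is free to roll
- roller_standing_centre (a point): black rubber-covered roller: body a cylinder 62 mm diameter, 52 mm high, with plain bright steel shaft 16 mm diameter standing 28 mm out of the middle of its top end (80 mm overall); the other end is flat; 0.3 kg. The point is on the axis at the middle of the rubber body, 26 mm from the flat end; +z is along the axis towards the shaft end. It stands on its flat end on the bench, shaft up
- roller_boxed_centre (a point): black rubber-covered roller: body a cylinder 62 mm diameter, 52 mm high, with plain bright steel shaft 16 mm diameter standing 28 mm out of the middle of its top end (80 mm overall); the other end is flat; 0.3 kg. The point is on the axis at the middle of the rubber body, 26 mm from the flat end; +z is along the axis towards the shaft end. It stands on its flat end somewhere in the box, shaft up
- bar_centre (a point): steel slide bar lying flat on the bench: base 190 mm (x) by 44 mm (y) by 30 mm high, and at the middle of its top an upright lug 14 mm thick (x) by 40 mm wide (y), rising 50 mm to 80 mm above the underside; 0.6 kg. The point is half-way up, 40 mm above the underside, on the lug's centre line; +z up
- core: bystander: brown taped ring core, 62 mm outside, 42 mm hole, 30 mm high, lying flat on the bench; origin at the centre of its underside
- wire_spool: bystander: black flanged spool of copper wire standing on end, 84 mm diameter, 66 mm high; origin at the centre of its underside
- varnish_tin: bystander: bare metal tin with a grey band, 64 mm diameter, 115 mm high, standing; origin at the centre of its underside

How it is judged:
By the outcome, as a careful person would: the job done as asked, in the order asked, and still so for the second after the job is handed in, with the robot touching nothing.
It also fails if it takes over 72 s, if anything falls off the work surface, if the arm or the gripper's body presses on something with over 40 N, if the wrist force passes 120 N, or if a joint passes its speed limit or range.

## Working session

There is one attempt and no reset: what is moved stays moved. The work goes in short steps, Python scripts to look and compute and a shell command to move; the robot and the scene stay as the last step left them, time stands still between calls to the robot, and variables do not carry over. Pictures are saved under pics/ and viewed, about 8 in all and at most 12, crops included, and the job is handed in when it is done.

```bash
mkdir -p pics; python3 - <<'E'
from station import manip,capture,camera_model
import cv2,numpy as np
for n in("scene","top"):
    cv2.imwrite(f"pics/{n}0.png",capture(n)); c=camera_model(n); print(n,c)
s=manip.observe();print(s)
E
```

```text
scene {'fx': 361.5085403878291, 'fy': 361.5085403878291, 'cx': 321.77260449602943, 'cy': 204.37402350564233, 'xyz': array([ 0.91164442, -0.28461938,  0.73951438]), 'rotation': array([[ 0.73113323,  0.53619732, -0.42182536],
       [ 0.68207397, -0.56107256,  0.46901245],
       [ 0.01480858, -0.63062669, -0.77594503]])}
top {'fx': 403.71643030648426, 'fy': 403.71643030648426, 'cx': 320.96207071087645, 'cy': 199.96798016518832, 'xyz': array([0.30463808, 0.10746173, 1.18207582]), 'rotation': array([[ 0.1021134 , -0.97292719,  0.20732952],
       [-0.99476264, -0.10081007,  0.01687043],
       [ 0.0044872 , -0.20796635, -0.97812569]])}
{'clock': 0.1, 'joints': array([-1.15190723,  0.46937406, -0.04859801,  1.53355795,  0.02413   ,
        1.14096778, -0.08232561]), 'qvel': array([-0.00054787, -0.00077027, -0.00085926, -0.00089267, -0.00163882,
       -0.00114463, -0.00113884]), 'tau': array([ 8.41801902e-04, -5.09163880e+01, -8.10759421e-02, -2.36828202e+01,
       -6.14703284e-02,  3.44504358e-02,  6.26450401e-05]), 'eef_pos': array([0.29203901, 0.6080175 , 0.24360239]), 'orientation': array([[-9.01414521e-01,  4.32956597e-01, -6.68660177e-04],
       [ 4.32957106e-01,  9.01413130e-01, -1.58524744e-03],
       [-8.36042729e-05, -1.71846623e-03, -9.99998520e-01]]), 'ft_force': array([-0.13397381, -0.28599276, -0.0394171 ]), 'moment': array([-0.02505364, -0.02478299, -0.03984804]), 'finger_gap': 0.9975348900417732}
```

View pics/top0.png

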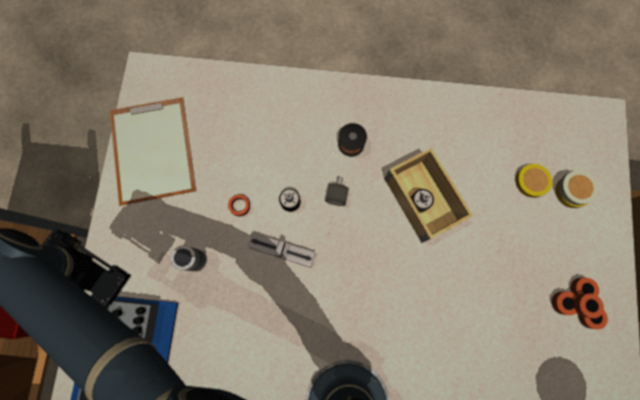

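View pics/scene0.png

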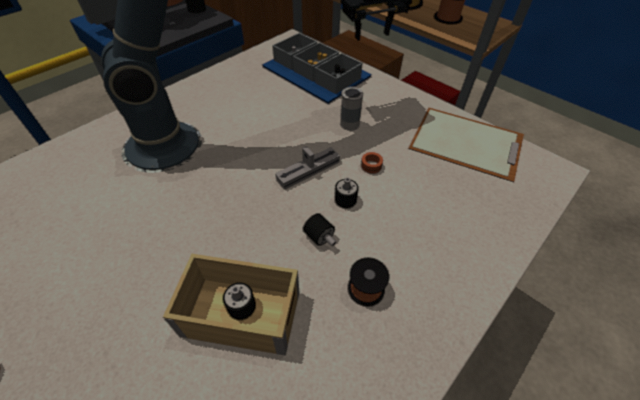

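View crops.

```bash
python3 - <<'E'
import cv2,numpy as np
a=cv2.imread("pics/top0.png")[110:270,220:480]; b=cv2.imread("pics/scene0.png")[130:360,160:400]
cv2.imwrite("pics/topc.png",cv2.resize(a,None,fx=3,fy=3,interpolation=cv2.INTER_CUBIC))
cv2.imwrite("pics/scc.png",cv2.resize(b,None,fx=2.6,fy=2.6,interpolation=cv2.INTER_CUBIC))
E
cat > h.py <<'E'
import numpy as np
from station import camera_model
C={n:camera_model(n) for n in("scene","top")}
def ray(n,u,v,z):
    c=C[n]; d=np.array(c["rotation"])@[(u-c["cx"])/c["fx"],(v-c["cy"])/c["fy"],1]
    o=np.array(c["xyz"]); return o+d*(z-o[2])/d[2]
def pix(n,p):
    c=C[n]; q=np.array(c["rotation"]).T@(np.array(p)-c["xyz"]); return q[0]/q[2]*c["fx"]+c["cx"],q[1]/q[2]*c["fy"]+c["cy"]
E
```

```text
(no output)
```

View pics/topc.png

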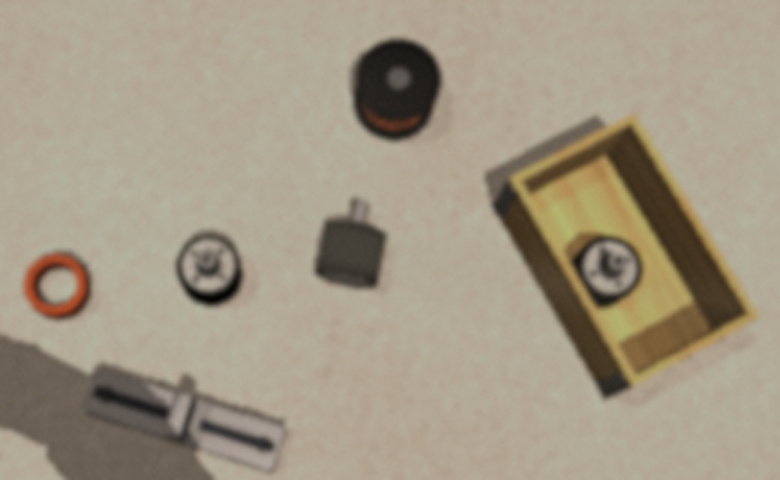

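View pics/scc.png

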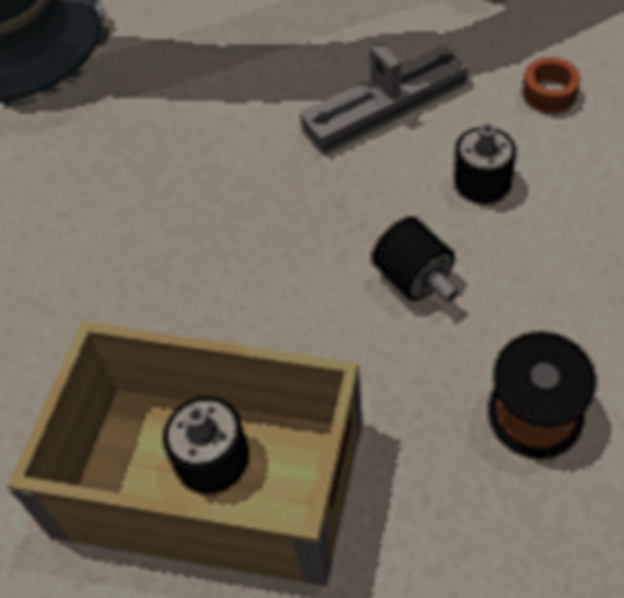

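```bash
python3 - <<'E'
from h import *
np.set_printoptions(precision=4,suppress=True)
T=lambda x,y,z:ray("top",220+(x-1)/3,110+(y-1)/3,z)[:2]
S=lambda x,y,z:ray("scene",160+(x-.8)/2.6,130+(y-.8)/2.6,z)[:2]
def rep(n,f,pts,z):
    P=np.array([f(*p,z) for p in pts]); print(n,f is T and 'T' or 'S',P.mean(0),[ (round(float(np.linalg.norm(e)),3),round(float(np.degrees(np.arctan2(e[1],e[0]))),1)) for e in np.roll(P,-1,0)-P] if len(P)>1 else '')
rep("box",T,[(511,183),(632,118),(757,315),(628,386)],.104)
rep("box",S,[(359,365),(325,535),(12,487),(88,326)],.104)
rep("stand",T,[(209,262)],.052);rep("stand",S,[(486,148)],.052)
rep("boxed",T,[(611,266)],.058);rep("boxed",S,[(204,429)],.058)
rep("lying",T,[(332,214),(386,230),(378,287),(316,275)],.031)
rep("shaft tip",T,[(360,202)],.031);rep("shaft tip",S,[(456,288)],.031)
rep("lyingflatend centre",T,[(347,281)],.031)
rep("bar",T,[(100,363),(287,425),(273,470),(88,410)],.03)
rep("bar",S,[(302,117),(445,47),(468,70),(322,148)],.03)
rep("lug",S,[(385,52)],.08);rep("lug",T,[(188,378),],.08)
rep("spool",T,[(398,82)],.066);rep("spool",S,[(545,378)],.066)
E
```

```text
box T [ 0.5848 -0.1698] [(0.132, -55.4), (0.213, -145.4), (0.137, 124.0), (0.212, 33.3)]
box S [ 0.5937 -0.1698] [(0.13, -54.7), (0.22, -145.3), (0.131, 122.6), (0.214, 34.3)]
stand T [0.5435 0.218 ] 
stand S [0.5439 0.2176] 
boxed T [ 0.5777 -0.1631] 
boxed S [ 0.5792 -0.1602] 
lying T [0.573  0.0817] [(0.055, -101.1), (0.058, 177.3), (0.061, 84.7), (0.063, -8.6)]
shaft tip T [0.6233 0.0795] 
shaft tip S [0.6231 0.0856] 
lyingflatend centre T [0.543  0.0847] 
bar T [0.3968 0.2235] [(0.188, -102.4), (0.044, 168.7), (0.185, 78.1), (0.046, -6.5)]
bar S [0.4055 0.2192] [(0.186, 79.2), (0.044, -13.2), (0.191, -99.5), (0.049, 161.8)]
lug S [0.3973 0.2261] 
lug T [0.4279 0.2215] 
spool T [0.7379 0.0547] 
spool S [0.7459 0.0524]
```

```bash
cat >> h.py <<'E'
import cv2
def rect(c,a,L,W,z):
    a=np.radians(a);x=np.array([np.cos(a),np.sin(a)]);y=np.array([-x[1],x[0]])
    return [np.r_[np.array(c)+s*x*L/2+t*y*W/2,z] for s,t in((1,1),(1,-1),(-1,-1),(-1,1))]
def circ(c,r,z): return [np.array([c[0]+r*np.cos(t),c[1]+r*np.sin(t),z]) for t in np.linspace(0,6.28,40)]
def tile(n,im,x0,y0,w,h,k,polys):
    t=cv2.resize(im[y0:y0+h,x0:x0+w],None,fx=k,fy=k,interpolation=cv2.INTER_CUBIC)
    for P in polys:
        q=np.array([pix(n,p) for p in P]); q=((q-[x0,y0]+.5)*k-.5).round().astype(int)
        cv2.polylines(t,[q],True,(255,0,255),1)
    return t
E
python3 - <<'E'
from h import *
A=cv2.imread("pics/top0.png");B=cv2.imread("pics/scene0.png")
c=(.590,-.170);box=[rect(c,34.3,.220,.135,.104),rect(c,34.3,.204,.119,.104),circ((.5785,-.1615),.031,.058)]
bar=[rect((.400,.222),79.3,.19,.044,.03),rect((.400,.222),79.3,.014,.04,.08)]
d=np.array([1,-.03,0]);f=np.array([.543,.0845,.031]);p=np.array([.03,1,0])*.031
ly=[[f-p,f+p,f+p+.052*d,f-p+.052*d],[f,f+.08*d]]
cv2.imwrite("pics/o1.png",np.hstack([tile("top",A,382,145,95,105,4,box),tile("scene",B,160,248,100+45,105,4,box)[:, :420] if 0 else tile("scene",B,160,248,105,105,4,box)]))
cv2.imwrite("pics/o2.png",np.hstack([tile("top",A,245,165,110,105,4,bar+ly),tile("scene",B,265,145,90,105,4,bar+ly)]))
cv2.imwrite("pics/o.png",np.hstack([cv2.resize(tile("top",A,382,145,95,105,4,box),None,fx=1,fy=1),tile("scene",B,160,250,100,105,4,box)]))
E
```

```text
(no output)
```

View pics/o1.png

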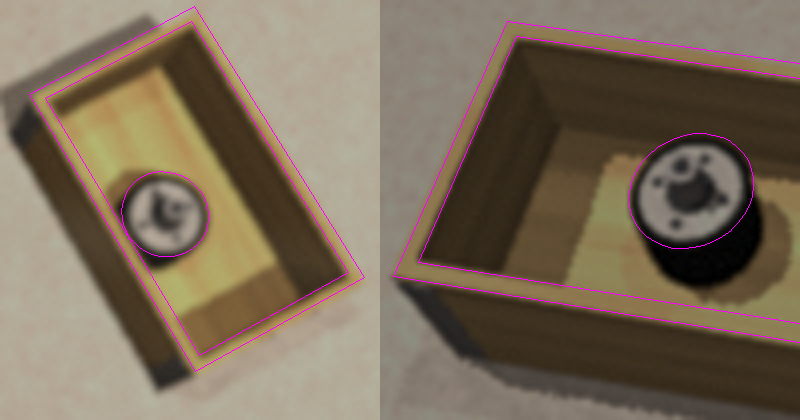

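View pics/o2.png

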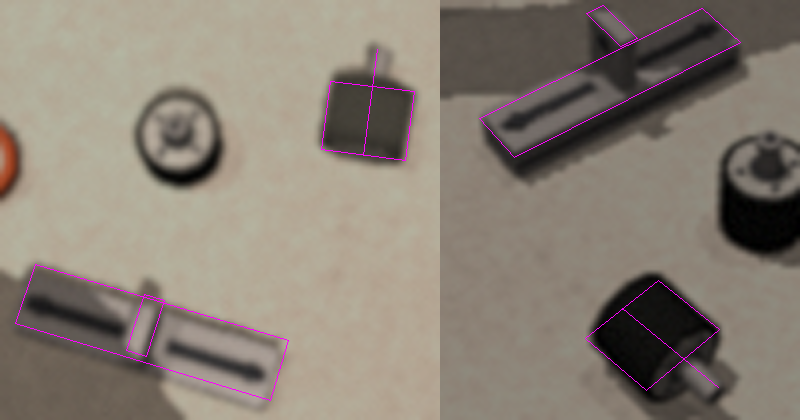

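```bash
cat >> h.py <<'E'
from station import manip
BC=np.array([.589,-.169]);BA=34.3
def inbox(bx,by):
    a=np.radians(BA);return BC+bx*np.array([np.cos(a),np.sin(a)])+by*np.array([-np.sin(a),np.cos(a)])
def go(x,y,z=None,jaw=None):
    s=manip.observe();R=s["orientation"];p=s["eef_pos"];d=np.array([x,y,p[2] if z is None else z])-p
    print("t",round(s["clock"],2),"pos",p.round(4),"jaw",round(float(np.degrees(np.arctan2(R[1,1],R[0,1]))),1),"gap",round(s["finger_gap"]*87,1),"F",s["ft_force"].round(1),"q",s["joints"].round(2))
    print("tool cm",(R.T@d*100).round(2), "world cm",(d*100).round(2))
E
python3 -m creep '{"turn":[[0,0,6],[0,0,6],[0,0,6],[0,0,6],[0,0,6]],"travel":[[0,0,0],[0,0,0],[0,0,0],[0,0,0],[0,0,0]],"hand":[0,0,0,0,0]}' 30
python3 -c "
from h import *
go(.5437,.2178,.17)"
```

```text
clock: 0.52
eef_pos: [0.292, 0.6082, 0.2439]
orientation: [[-0.56, 0.829, -0.001], [0.829, 0.56, -0.001], [-0.001, -0.001, -1.0]]
ft_force: [1.2, -0.0, -0.1]
finger_gap: 0.704
t 0.52 pos [0.292  0.6082 0.2439] jaw 34.0 gap 61.3 F [ 1.2 -0.  -0.1] q [-1.23  0.47  0.06  1.54 -0.03  1.14 -0.56]
tool cm [-46.43  -1.     7.42] world cm [ 25.17 -39.04  -7.39]
```

```bash

python3 -m creep '{"turn":[[0,0,0],[0,0,0],[0,0,0],[0,0,0],[0,0,0],[0,0,0],[0,0,0],[0,0,0]],"travel":[[-3.8,-0.1,0],[-3.8,-0.1,0],[-3.8,-0.1,0],[-3.8,-0.1,0],[-3.8,-0.1,0],[-3.8,-0.1,0],[-3.8,-0.1,0],[-3.8,-0.1,0]],"hand":[0,0,0,0,0,0,0,0]}' >/dev/null
python3 -m creep '{"turn":[[0,0,0],[0,0,0],[0,0,0],[0,0,0],[0,0,0],[0,0,0]],"travel":[[-3.8,-0.1,1.8],[-3.8,-0.1,1.8],[-3.8,-0.1,1.8],[-3.8,-0.1,1.8],[0,0,0],[0,0,0]],"hand":[0,0,0,0,0,0]}'
python3 -c "
from h import *
go(.5437,.2178,.078)"
```

```text
clock: 1.68
eef_pos: [0.5392, 0.223, 0.1717]
orientation: [[-0.559, 0.829, -0.002], [0.829, 0.559, -0.002], [-0.001, -0.003, -1.0]]
ft_force: [0.8, 1.3, 0.1]
finger_gap: 0.502
t 1.68 pos [0.5392 0.223  0.1717] jaw 34.0 gap 43.7 F [0.8 1.3 0.1] q [-0.62  0.4   0.2   1.84 -0.1   0.92  0.22]
tool cm [-0.67  0.11  9.37] world cm [ 0.45 -0.52 -9.37]
```

```bash

python3 -m creep '{"turn":[[0,0,0],[0,0,0],[0,0,0],[0,0,0],[0,0,0],[0,0,0]],"travel":[[-0.7,0.1,1.5],[0,0,2.8],[0,0,2.8],[0,0,1.5],[0,0,0.8],[0,0,0]],"hand":[0,0,0,0,0,0]}'
python3 -c "
from h import *
go(.5437,.2178,.078)
cv2.imwrite('pics/s1.png',cv2.resize(capture('scene')[140:240,270:420],None,fx=4,fy=4)) if 0 else 0"
python3 -m creep '{"turn":[[0,0,0],[0,0,0],[0,0,0],[0,0,0],[0,0,0],[0,0,0]],"travel":[[0,0,0],[0,0,0],[0,0,0],[0,0,0],[0,0,0],[0,0,0]],"hand":[1,1,1,1,1,1]}' 30
```

```text
clock: 2.18
eef_pos: [0.542, 0.2223, 0.0777]
orientation: [[-0.566, 0.824, -0.003], [0.824, 0.566, -0.001], [0.001, -0.003, -1.0]]
ft_force: [0.7, -0.1, -0.3]
finger_gap: 0.505
t 2.18 pos [0.542  0.2223 0.0777] jaw 34.5 gap 43.9 F [ 0.7 -0.1 -0.3] q [-0.59  0.52  0.17  1.9  -0.13  0.73  0.26]
tool cm [-0.47 -0.12 -0.03] world cm [ 0.17 -0.45  0.03]
clock: 2.68
eef_pos: [0.5433, 0.2209, 0.0795]
orientation: [[-0.564, 0.826, -0.0], [0.826, 0.564, -0.0], [0.0, -0.0, -1.0]]
ft_force: [-1.7, -1.5, 2.5]
finger_gap: 0.175
```

```bash

python3 -m creep '{"turn":[[0,0,0],[0,0,0],[0,0,0],[0,0,0],[0,0,0],[0,0,0]],"travel":[[0,0,-1],[0,0,-3],[0,0,-4],[0,0,-4],[0,0,-2],[0,0,0]],"hand":[1,1,1,1,1,1]}'
python3 -c "
from h import *
go(*inbox(.0665,.0245))"
```

```text
clock: 3.18
eef_pos: [0.5467, 0.2223, 0.2255]
orientation: [[-0.564, 0.826, 0.01], [0.826, 0.564, 0.006], [-0.001, 0.012, -1.0]]
ft_force: [0.0, 1.3, -2.1]
finger_gap: 0.174
t 3.18 pos [0.5467 0.2223 0.2255] jaw 34.3 gap 15.1 F [ 0.   1.3 -2.1] q [-0.62  0.34  0.21  1.78 -0.08  1.01  0.22]
tool cm [-32.26 -11.92  -0.1 ] world cm [  8.34 -33.36   0.  ]
```

```bash

python3 -m creep '{"turn":[[0,0,0],[0,0,0],[0,0,0],[0,0,0],[0,0,0],[0,0,0],[0,0,0],[0,0,0]],"travel":[[-2,-0.8,0],[-3.6,-1.3,0],[-3.6,-1.3,0],[-3.6,-1.3,0],[-3.6,-1.3,0],[-3.6,-1.3,0],[-3.6,-1.3,0],[-3.6,-1.3,0]],"hand":[1,1,1,1,1,1,1,1]}' >/dev/null
python3 -m creep '{"turn":[[0,0,0],[0,0,0],[0,0,0],[0,0,0],[0,0,0]],"travel":[[-3.3,-1.3,0],[-1.5,-0.7,0],[0,0,0],[0,0,0],[0,0,0]],"hand":[1,1,1,1,1]}'
python3 - <<'E'
from h import *
go(*inbox(.0665,.0245))
from station import capture
c=tuple(BC);box=[rect(c,34.3,.220,.135,.104),rect(c,34.3,.204,.119,.104),circ(inbox(.0665,.0245),.031,.058)]
A=capture("top");B=capture("scene")
cv2.imwrite("pics/p1.png",np.hstack([tile("top",A,382,145,95,105,4,box),tile("scene",B,180,225,105,105,4,box)]))
E
```

```text
clock: 4.27
eef_pos: [0.6252, -0.1087, 0.2179]
orientation: [[-0.565, 0.825, -0.002], [0.825, 0.565, 0.002], [0.003, -0.001, -1.0]]
ft_force: [0.7, 0.5, -2.4]
finger_gap: 0.174
t 4.27 pos [ 0.6252 -0.1087  0.2179] jaw 34.4 gap 15.1 F [ 0.7  0.5 -2.4] q [-0.12  0.43  0.31  1.68 -0.15  1.05  0.84]
tool cm [-0.49  0.26 -0.  ] world cm [ 0.49 -0.26  0.  ]
```

View pics/p1.png

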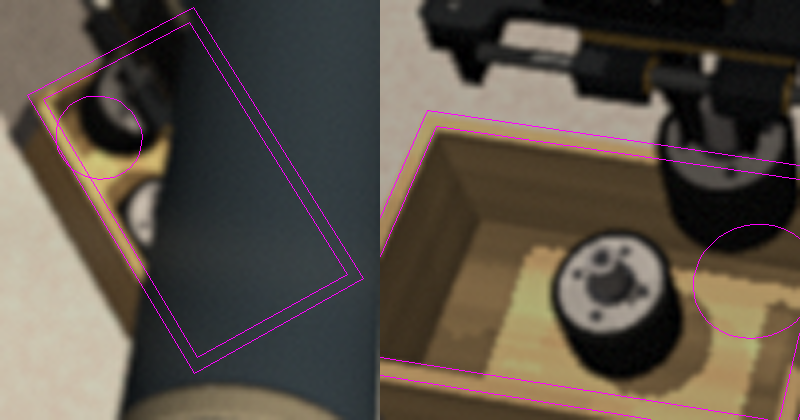

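```bash

python3 -m creep '{"turn":[[0,0,0],[0,0,0],[0,0,0],[0,0,0],[0,0,0],[0,0,0]],"travel":[[-0.2,0.25,1],[0,0,2.5],[0,0,2.5],[0,0,1],[0,0,0],[0,0,0]],"hand":[1,1,1,1,1,1]}'
python3 -c "
from h import *
go(*inbox(.0665,.0245),.0855)"
```

```text
clock: 4.87
eef_pos: [0.629, -0.1099, 0.1489]
orientation: [[-0.565, 0.825, -0.001], [0.825, 0.565, 0.0], [0.001, -0.001, -1.0]]
ft_force: [-0.4, 0.4, -1.9]
finger_gap: 0.176
t 4.87 pos [ 0.629  -0.1099  0.1489] jaw 34.4 gap 15.3 F [-0.4  0.4 -1.9] q [-0.11  0.51  0.3   1.73 -0.18  0.92  0.86]
tool cm [-0.19  0.02  6.34] world cm [ 0.12 -0.14 -6.34]
```

```bash

python3 -m creep '{"turn":[[0,0,0],[0,0,0],[0,0,0],[0,0,0],[0,0,0],[0,0,0],[0,0,0]],"travel":[[0,0,2],[0,0,2],[0,0,1.2],[0,0,0.7],[0,0,0.3],[0,0,0],[0,0,0]],"hand":[1,1,1,1,1,1,1]}'
python3 -c "
from h import *
go(*inbox(.0665,.0245),.0855)"
```

```text
clock: 5.45
eef_pos: [0.6298, -0.1105, 0.0882]
orientation: [[-0.564, 0.826, 0.002], [0.826, 0.564, -0.0], [-0.001, 0.001, -1.0]]
ft_force: [0.8, -0.7, -3.0]
finger_gap: 0.172
t 5.45 pos [ 0.6298 -0.1105  0.0882] jaw 34.3 gap 15.0 F [ 0.8 -0.7 -3. ] q [-0.09  0.58  0.27  1.77 -0.21  0.81  0.89]
tool cm [-0.08 -0.02  0.27] world cm [ 0.03 -0.08 -0.27]
```

```bash

python3 -m creep '{"turn":[[0,0,0],[0,0,0],[0,0,0]],"travel":[[0,0,0.15],[0,0,0.15],[0,0,0]],"hand":[1,1,1]}'
python3 -c "
from h import *
go(*inbox(.0665,.0245),.0855)"
```

```text
clock: 5.7
eef_pos: [0.6298, -0.1108, 0.0854]
orientation: [[-0.564, 0.826, 0.002], [0.826, 0.564, -0.0], [-0.001, 0.001, -1.0]]
ft_force: [-0.4, 0.1, 2.1]
finger_gap: 0.174
t 5.7 pos [ 0.6298 -0.1108  0.0854] jaw 34.3 gap 15.1 F [-0.4  0.1  2.1] q [-0.09  0.59  0.27  1.78 -0.21  0.8   0.89]
tool cm [-0.06  0.   -0.01] world cm [ 0.04 -0.05  0.01]
```

```bash

python3 -m creep '{"turn":[[0,0,0],[0,0,0],[0,0,0],[0,0,0],[0,0,0],[0,0,0],[0,0,0],[0,0,0]],"travel":[[0,0,0],[0,0,0],[0,0,0],[0,0,-1.5],[0,0,-2],[0,0,-1.5],[0,0,0],[0,0,0]],"hand":[0,0,0,0,0,0,0,0]}'
python3 -c "
from h import *
go(.5785,-.1615,.083)"
```

```text
clock: 6.37
eef_pos: [0.6297, -0.1103, 0.135]
orientation: [[-0.564, 0.826, 0.002], [0.826, 0.564, 0.0], [-0.001, 0.002, -1.0]]
ft_force: [0.1, 0.2, -0.1]
finger_gap: 0.493
t 6.37 pos [ 0.6297 -0.1103  0.135 ] jaw 34.4 gap 42.9 F [ 0.1  0.2 -0.1] q [-0.1   0.53  0.29  1.74 -0.19  0.89  0.87]
tool cm [-1.33 -7.12  5.19] world cm [-5.12 -5.12 -5.2 ]
```

```bash

python3 -m creep '{"turn":[[0,0,0],[0,0,0],[0,0,0],[0,0,0],[0,0,0]],"travel":[[-0.5,-2.5,0],[-0.5,-2.8,0],[-0.3,-1.8,0],[0,0,0],[0,0,0]],"hand":[0,0,0,0,0]}' >/dev/null
python3 - <<'E'
from h import *
go(.5785,-.1615,.084)
from station import capture
c=tuple(BC);box=[rect(c,34.3,.204,.119,.104),circ(inbox(.0665,.0245),.031,.058),circ((.5785,-.1615),.031,.058)]
A=capture("top");B=capture("scene")
cv2.imwrite("pics/p2.png",np.hstack([tile("top",A,382,145,75,105,4,box),tile("scene",B,180,225,125,105,4,box)]))
E
```

```text
t 6.78 pos [ 0.5768 -0.1621  0.1336] jaw 34.2 gap 43.6 F [1.  0.4 0.5] q [-0.02  0.47  0.3   1.84 -0.18  0.85  0.96]
tool cm [-0.05  0.18  4.96] world cm [ 0.17  0.06 -4.96]
```

View pics/p2.png

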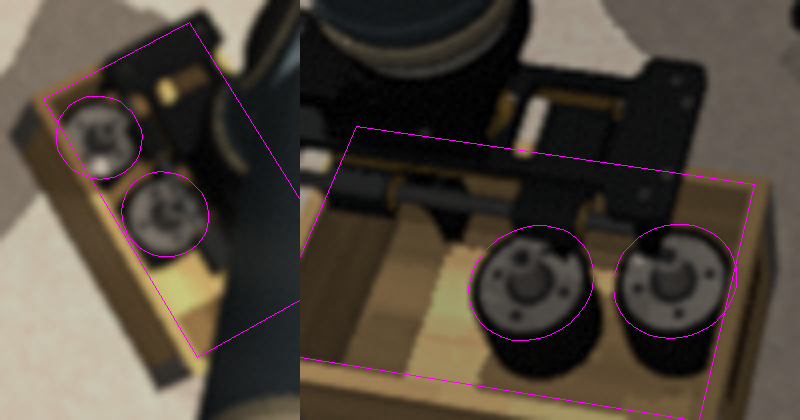

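```bash

python3 -m creep '{"turn":[[0,0,0],[0,0,0],[0,0,0],[0,0,0],[0,0,0]],"travel":[[-0.1,0.1,2],[0,0,2],[0,0,0.9],[0,0,0],[0,0,0]],"hand":[0,0,0,0,0]}' >/dev/null
python3 -m creep '{"turn":[[0,0,0],[0,0,0],[0,0,0],[0,0,0],[0,0,0],[0,0,0]],"travel":[[0,0,0],[0,0,0],[0,0,0],[0,0,0],[0,0,0],[0,0,0]],"hand":[1,1,1,1,1,1]}' 30 >/dev/null
python3 - <<'E'
from h import *
go(*inbox(0,.0245),.09)
E
```

```text
t 7.8 pos [ 0.579  -0.1617  0.0854] jaw 34.3 gap 15.4 F [-0.3 -1.3  1.9] q [-0.01  0.54  0.28  1.87 -0.21  0.76  0.99]
tool cm [ 1.28  0.42 -0.46] world cm [-0.38  1.29  0.46]
```

```bash

python3 -m creep '{"turn":[[0,0,0],[0,0,0],[0,0,0],[0,0,0],[0,0,0],[0,0,0],[0,0,0],[0,0,0]],"travel":[[0,0,-0.6],[0.4,0.1,0],[0.5,0.2,0],[0.3,0.1,0],[0,0,0],[0,0,0.3],[0,0,0.2],[0,0,0]],"hand":[1,1,1,1,1,1,1,1]}' 
python3 - <<'E'
from h import *
go(*inbox(0,.0245),.0854)
E
```

```text
clock: 8.47
eef_pos: [0.5754, -0.1494, 0.0856]
orientation: [[-0.564, 0.826, -0.001], [0.826, 0.564, 0.0], [0.001, -0.001, -1.0]]
ft_force: [-0.1, -1.1, -3.3]
finger_gap: 0.174
t 8.47 pos [ 0.5754 -0.1494  0.0856] jaw 34.3 gap 15.2 F [-0.1 -1.1 -3.3] q [-0.03  0.53  0.28  1.88 -0.2   0.76  0.97]
tool cm [0.06 0.02 0.02] world cm [-0.02  0.06 -0.02]
```

Lower the last bit, release, rise, and head for the bar (jaws along the bar's length).

```bash

python3 -m creep '{"turn":[[0,0,0],[0,0,0],[0,0,0],[0,0,0],[0,0,0],[0,0,0]],"travel":[[0,0,0.15],[0,0,0.1],[0,0,0],[0,0,0],[0,0,0],[0,0,0]],"hand":[1,1,1,0,0,0]}' 
python3 -m creep '{"turn":[[0,0,0],[0,0,0],[0,0,0],[0,0,0],[0,0,0],[0,0,0]],"travel":[[0,0,-1],[0,0,-3],[0,0,-4],[0,0,-3],[0,0,0],[0,0,0]],"hand":[0,0,0,0,0,0]}' 
python3 - <<'E'
from h import *
go(.401,.222,.16)
E
```

```text
clock: 8.97
eef_pos: [0.5762, -0.1496, 0.084]
orientation: [[-0.564, 0.826, 0.001], [0.826, 0.564, -0.0], [-0.001, 0.001, -1.0]]
ft_force: [1.0, 0.1, -0.4]
finger_gap: 0.322
clock: 9.47
eef_pos: [0.577, -0.1497, 0.1964]
orientation: [[-0.564, 0.826, 0.005], [0.826, 0.564, -0.001], [-0.003, 0.004, -1.0]]
ft_force: [0.1, -0.1, -0.2]
finger_gap: 0.498
t 9.47 pos [ 0.577  -0.1497  0.1964] jaw 34.3 gap 43.3 F [ 0.1 -0.1 -0.2] q [-0.06  0.39  0.32  1.8  -0.15  0.97  0.92]
tool cm [40.63  6.42  3.52] world cm [-17.6   37.17  -3.64]
```

```bash

python3 -m creep '{"turn":[[0,0,0],[0,0,0],[0,0,0],[0,0,0],[0,0,0],[0,0,0],[0,0,0],[0,0,0]],"travel":[[3.7,0.6,0],[3.7,0.6,0],[3.7,0.6,0],[3.7,0.6,0],[3.7,0.6,0],[3.7,0.6,0],[3.7,0.6,0],[3.7,0.6,0]],"hand":[0,0,0,0,0,0,0,0]}' >/dev/null
python3 -m creep '{"turn":[[0,0,0],[0,0,0],[0,0,0],[0,0,0]],"travel":[[3.7,0.6,0],[3.7,0.6,0],[3.6,0.4,0],[0,0,0]],"hand":[0,0,0,0]}' >/dev/null
python3 -m creep '{"turn":[[0,0,-6.5],[0,0,-6.5],[0,0,-6.5],[0,0,-6.5],[0,0,-6.5],[0,0,-6.5],[0,0,-6],[0,0,0]],"travel":[[0,0,0.5],[0,0,0.5],[0,0,0.5],[0,0,0.5],[0,0,0.5],[0,0,0.5],[0,0,0.5],[0,0,0]],"hand":[0,0,0,0,0,0,0,0]}' 
python3 - <<'E'
from h import *
go(.401,.222,.068)
from station import capture
bar=[rect((.401,.222),79.3,.19,.044,.03),rect((.401,.222),79.3,.014,.04,.08)]
A=capture("top");B=capture("scene")
cv2.imwrite("pics/p3.png",np.hstack([tile("top",A,245,185,95,105,4,bar),tile("scene",B,255,110,105,105,4,bar)]))
E
```

```text
clock: 11.13
eef_pos: [0.3982, 0.221, 0.1569]
orientation: [[-0.983, 0.183, -0.004], [0.183, 0.983, -0.002], [0.003, -0.003, -1.0]]
ft_force: [-0.5, 0.3, 0.1]
finger_gap: 0.498
t 11.13 pos [0.3982 0.221  0.1569] jaw 79.4 gap 43.4 F [-0.5  0.3  0.1] q [-0.6   0.22  0.    2.13 -0.    0.79  0.79]
tool cm [-0.28  0.18  8.88] world cm [ 0.28  0.1  -8.89]
```

View pics/p3.png

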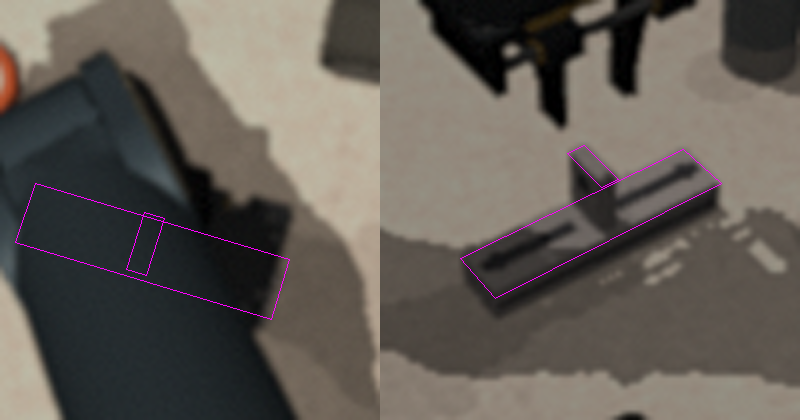

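```bash

python3 -m creep '{"turn":[[0,0,0],[0,0,0],[0,0,0],[0,0,0],[0,0,0],[0,0,0],[0,0,0]],"travel":[[-0.2,0.2,1],[0,0,2.5],[0,0,2.5],[0,0,2],[0,0,0.9],[0,0,0],[0,0,0]],"hand":[0,0,0,0,0,0,0]}' 
python3 -m creep '{"turn":[[0,0,0],[0,0,0],[0,0,0],[0,0,0],[0,0,0],[0,0,0]],"travel":[[0,0,0],[0,0,0],[0,0,0],[0,0,0],[0,0,0],[0,0,0]],"hand":[1,1,1,1,1,1]}' 45
python3 -m creep '{"turn":[[0,0,0],[0,0,0],[0,0,0],[0,0,0],[0,0,0],[0,0,0]],"travel":[[0,0,-1],[0,0,-3],[0,0,-4],[0,0,-4],[0,0,-2],[0,0,0]],"hand":[1,1,1,1,1,1]}'
```

```text
clock: 11.82
eef_pos: [0.4019, 0.2238, 0.0696]
orientation: [[-0.983, 0.185, -0.0], [0.185, 0.983, -0.0], [0.0, -0.0, -1.0]]
ft_force: [0.8, 0.2, 0.7]
finger_gap: 0.502
clock: 12.32
eef_pos: [0.4022, 0.2243, 0.0702]
orientation: [[-0.983, 0.185, 0.001], [0.185, 0.983, 0.001], [-0.001, 0.002, -1.0]]
ft_force: [0.9, 1.5, 2.0]
finger_gap: 0.155
clock: 12.82
eef_pos: [0.4038, 0.2247, 0.2143]
orientation: [[-0.983, 0.185, 0.008], [0.185, 0.983, 0.005], [-0.007, 0.006, -1.0]]
ft_force: [1.0, 0.8, -6.3]
finger_gap: 0.157
```

```bash

python3 -m creep '{"turn":[[0,0,4],[0,0,6.5],[0,0,6.5],[0,0,6.5],[0,0,6.5],[0,0,6.5],[0,0,6.5],[0,0,2]],"travel":[[0,0,0],[0,0,0],[0,0,0],[0,0,0],[0,0,0],[0,0,0],[0,0,0],[0,0,0]],"hand":[1,1,1,1,1,1,1,1]}'>/dev/null 
python3 -m creep '{"turn":[[0,0,0],[0,0,0]],"travel":[[0,0,0],[0,0,0]],"hand":[1,1]}' >/dev/null
python3 - <<'E'
from h import *
go(*inbox(0,-.0335),.205)
E
```

```text
t 13.65 pos [0.4005 0.2227 0.208 ] jaw 34.4 gap 13.3 F [ 1.   0.3 -5.1] q [-0.68  0.16  0.09  2.07 -0.02  0.92  0.02]
tool cm [-46.32  -6.6    0.34] world cm [ 20.74 -41.94  -0.3 ]
```

```bash

python3 -m creep '{"turn":[[0,0,0],[0,0,0],[0,0,0],[0,0,0],[0,0,0],[0,0,0],[0,0,0],[0,0,0]],"travel":[[-1.5,-0.2,0],[-3,-0.4,0],[-3.7,-0.6,0],[-3.7,-0.6,0],[-3.7,-0.6,0],[-3.7,-0.6,0],[-3.7,-0.6,0],[-3.7,-0.6,0]],"hand":[1,1,1,1,1,1,1,1]}' >/dev/null
python3 -m creep '{"turn":[[0,0,0],[0,0,0],[0,0,0],[0,0,0],[0,0,0],[0,0,0],[0,0,0],[0,0,0]],"travel":[[-3.7,-0.6,0],[-3.7,-0.6,0],[-3.7,-0.6,0],[-3.7,-0.4,0],[-3,-0.2,0],[-1.5,0,0],[0,0,0],[0,0,0]],"hand":[1,1,1,1,1,1,1,1]}' >/dev/null
python3 - <<'E'
from h import *
go(*inbox(0,-.0335),.077)
E
```

```text
t 14.98 pos [ 0.606 -0.194  0.208] jaw 34.3 gap 13.6 F [-0.1  0.5 -6.4] q [-0.    0.45  0.34  1.69 -0.17  1.04  0.99]
tool cm [-0.36  0.04 13.09] world cm [  0.19  -0.27 -13.1 ]
```

```bash

python3 -m creep '{"turn":[[0,0,0],[0,0,0],[0,0,0],[0,0,0],[0,0,0],[0,0,0]],"travel":[[-0.3,0,0.5],[0,0,2],[0,0,2.5],[0,0,1],[0,0,0],[0,0,0]],"hand":[1,1,1,1,1,1]}'>/dev/null
python3 - <<'E'
from h import *
go(*inbox(0,-.0335),.0762)
from station import capture
c=tuple(BC);box=[rect(c,34.3,.204,.119,.104)]
B=capture("scene")
cv2.imwrite("pics/p4.png",tile("scene",B,155,225,155,135,5,box))
E
```

```text
t 15.48 pos [ 0.6082 -0.1949  0.1492] jaw 34.4 gap 13.3 F [ 0.8  0.  -6.2] q [ 0.01  0.51  0.32  1.73 -0.2   0.93  1.02]
tool cm [-0.13 -0.12  7.3 ] world cm [-0.04 -0.17 -7.3 ]
```

View pics/p4.png

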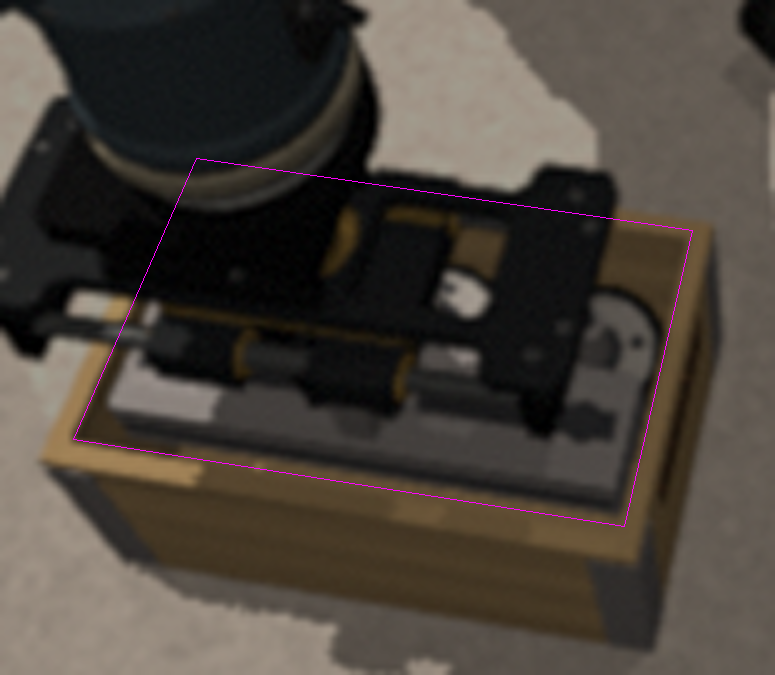

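```bash
python3 - <<'E'
from h import *
a=np.radians(BA);x=np.array([np.cos(a),np.sin(a)]);y=np.array([-x[1],x[0]])
for p in((108,411),(617,493),(645,385)):
    q=ray("scene",155+(p[0]-2)/5,225+(p[1]-2)/5,.109)[:2]-BC; print((q@x).round(4),(q@y).round(4))
E
```

```text
-0.0915 -0.0494
0.0976 -0.05
0.0986 -0.0089
```

```bash

python3 -m creep '{"turn":[[0,0,0],[0,0,0],[0,0,0],[0,0,0],[0,0,0],[0,0,0],[0,0,0]],"travel":[[-0.3,-0.25,0],[0,0,1.5],[0,0,2.5],[0,0,1.7],[0,0,0.6],[0,0,0],[0,0,0]],"hand":[1,1,1,1,1,1,1]}'
python3 - <<'E'
from h import *
go(*inbox(0,-.0335),.0762)
E
```

```text
clock: 16.12
eef_pos: [0.609, -0.2003, 0.0879]
orientation: [[-0.564, 0.826, 0.002], [0.826, 0.564, -0.001], [-0.001, 0.001, -1.0]]
ft_force: [0.2, 0.1, -6.0]
finger_gap: 0.158
t 16.12 pos [ 0.609  -0.2003  0.0879] jaw 34.3 gap 13.7 F [ 0.2  0.1 -6. ] q [ 0.04  0.59  0.3   1.77 -0.23  0.81  1.05]
tool cm [0.36 0.11 1.17] world cm [-0.11  0.36 -1.17]
```

```bash

python3 -m creep '{"turn":[[0,0,0],[0,0,0],[0,0,0],[0,0,0],[0,0,0]],"travel":[[0.15,0,0.2],[0,0,0.5],[0,0,0.2],[0,0,0],[0,0,0]],"hand":[1,1,1,1,1]}'
python3 - <<'E'
from h import *
go(*inbox(0,-.0335),.0762)
E
```

```text
clock: 16.53
eef_pos: [0.6076, -0.1989, 0.0779]
orientation: [[-0.564, 0.826, 0.001], [0.826, 0.564, -0.0], [-0.001, 0.0, -1.0]]
ft_force: [0.7, -1.2, -6.0]
finger_gap: 0.159
t 16.53 pos [ 0.6076 -0.1989  0.0779] jaw 34.3 gap 13.8 F [ 0.7 -1.2 -6. ] q [ 0.04  0.6   0.29  1.78 -0.23  0.79  1.05]
tool cm [0.16 0.15 0.17] world cm [ 0.03  0.22 -0.17]
```

Contact check, then release, rise.

```bash

python3 -m creep '{"turn":[[0,0,0],[0,0,0],[0,0,0],[0,0,0]],"travel":[[0,0,0.1],[0,0,0.1],[0,0,0],[0,0,0]],"hand":[1,1,1,1]}'
```

```text
clock: 16.87
eef_pos: [0.6076, -0.1989, 0.0763]
orientation: [[-0.564, 0.826, 0.001], [0.826, 0.564, -0.0], [-0.001, 0.001, -1.0]]
ft_force: [0.3, -0.6, -2.0]
finger_gap: 0.158
```

```bash

python3 -m creep '{"turn":[[0,0,0],[0,0,0],[0,0,0],[0,0,0],[0,0,0],[0,0,0],[0,0,0],[0,0,0]],"travel":[[0,0,0],[0,0,0],[0,0,0],[0,0,-1],[0,0,-3],[0,0,-4],[0,0,-4],[0,0,-1]],"hand":[0,0,0,0,0,0,0,0]}'
python3 -m creep '{"turn":[[0,0,-6],[0,0,-6],[0,0,-6],[0,0,-6],[0,0,-6],[0,0,-6],[0,0,-6],[0,0,-6]],"travel":[[0,0,0],[0,0,0],[0,0,0],[0,0,0],[0,0,0],[0,0,0],[0,0,0],[0,0,0]],"hand":[0,0,0,0,0,0,0,0]}'>/dev/null
python3 -m creep '{"turn":[[0,0,-6],[0,0,0],[0,0,0]],"travel":[[0,0,0],[0,0,0],[0,0,0]],"hand":[0,0,0]}'>/dev/null
python3 -c "
from h import *
go(.609,.0825,.15)"
```

```text
clock: 17.53
eef_pos: [0.6105, -0.2, 0.2136]
orientation: [[-0.564, 0.826, 0.012], [0.826, 0.564, -0.003], [-0.009, 0.008, -1.0]]
ft_force: [0.7, -0.8, 1.0]
finger_gap: 0.494
t 18.45 pos [ 0.6073 -0.1986  0.2062] jaw 88.2 gap 43.5 F [ 1.6 -0.8  0.1] q [ 0.16  0.44  0.13  1.67 -0.06  1.03  1.85]
tool cm [ 0.73 28.11  5.62] world cm [ 0.17 28.11 -5.62]
```

```bash

python3 -m creep '{"turn":[[0,0,0],[0,0,0],[0,0,0],[0,0,0],[0,0,0],[0,0,0],[0,0,0],[0,0,0]],"travel":[[0.1,3.5,0],[0.1,3.5,0],[0.1,3.5,0],[0.1,3.5,0],[0.1,3.5,0],[0.1,3.5,0],[0,3.5,0],[0,3.5,0]],"hand":[0,0,0,0,0,0,0,0]}'>/dev/null
python3 -c "
from h import *
go(.609,.0825,.15)"
python3 -m creep '{"turn":[[6,0,0],[6,0,0],[6,0,0],[6,0,0],[6,0,0],[0,0,0]],"travel":[[0,0,0],[0,0,0],[0,0,0],[0,0,0],[0,0,0],[0,0,0]],"hand":[0,0,0,0,0,0]}'>/dev/null
python3 -c "
from h import *
from station import capture
go(.609,.0825,.15); cv2.imwrite('pics/x1.png',capture('scene'))"
```

```text
t 19.12 pos [0.6092 0.0833 0.2061] jaw 88.2 gap 43.5 F [ 0.3  0.1 -0.5] q [-0.24  0.4   0.05  1.73 -0.02  1.01  1.36]
tool cm [ 0.02 -0.08  5.61] world cm [-0.02 -0.08 -5.61]
t 19.62 pos [0.6085 0.0877 0.2033] jaw 88.8 gap 43.5 F [-0.6  1.8 -0.6] q [-0.57  0.51  0.19  1.68  0.41  1.21  0.97]
tool cm [-0.08  2.22  4.87] world cm [ 0.05 -0.52 -5.33]
```

```bash

python3 -m creep '{"turn":[[-6,0,0],[-6,0,0],[-6,0,0],[-6,0,0],[-6,0,0],[0,0,0],[0,0,0]],"travel":[[0,0,0],[0,0,0],[0,0,0],[0,0,0],[0,0,0],[0,0,0],[0,0,0]],"hand":[0,0,0,0,0,0,0]}'>/dev/null
python3 -c "
from h import *
go(.612,.0825,.035)"
```

```text
t 20.25 pos [0.6098 0.0774 0.2069] jaw 87.9 gap 43.5 F [-0.2  0.4 -0. ] q [-0.24  0.4   0.05  1.73 -0.02  1.01  1.36]
tool cm [-0.17  0.54 17.19] world cm [  0.22   0.51 -17.19]
```

```bash

python3 -m creep '{"turn":[[0,0,0],[0,0,0],[0,0,0],[0,0,0],[0,0,0],[0,0,0]],"travel":[[-0.2,0.4,2],[0,0,3],[0,0,3],[0,0,3],[0,0,0],[0,0,0]],"hand":[0,0,0,0,0,0]}'>/dev/null
python3 -c "
from h import *
go(.612,.0825,.035)"
```

```text
t 20.75 pos [0.6104 0.0869 0.0945] jaw 88.5 gap 43.3 F [-0.  -1.2  0.8] q [-0.24  0.54  0.04  1.81 -0.03  0.8   1.36]
tool cm [-0.19 -0.43  5.95] world cm [ 0.16 -0.44 -5.95]
```

```bash

python3 -m creep '{"turn":[[0,0,0],[0,0,0]],"travel":[[0,0,0],[0,0,0]],"hand":[0,0]}'>/dev/null
python3 -c "
from h import *
from station import capture
go(.612,.0825,.035)
A=capture('top');B=capture('scene')
f=np.array([.543,.0845,.031]);d=np.array([1,-.03,0])
cv2.imwrite('pics/p5.png',np.hstack([tile('top',A,300,140,75,100,4,[[f,f+.08*d]]),tile('scene',B,280,180,90,100,4,[[f,f+.08*d]])]))"
```

```text
t 20.92 pos [0.6131 0.0864 0.098 ] jaw 88.4 gap 43.4 F [-0.2  0.7  0.5] q [-0.24  0.53  0.04  1.81 -0.03  0.8   1.36]
tool cm [ 0.13 -0.39  6.3 ] world cm [-0.11 -0.39 -6.3 ]
```

View pics/p5.png

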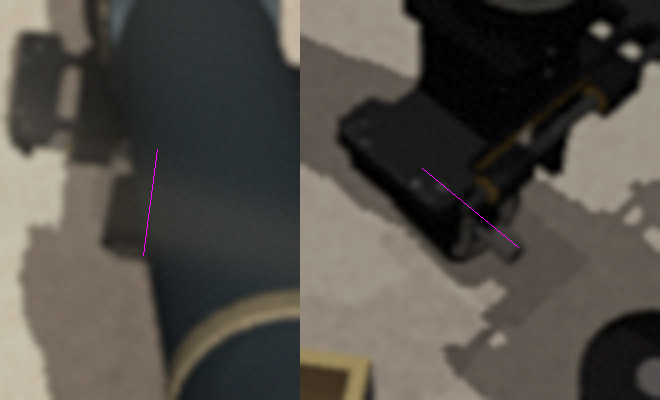

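```bash

python3 -m creep '{"turn":[[0,0,0],[0,0,0],[0,0,0],[0,0,0],[0,0,0],[0,0,0]],"travel":[[0.1,-0.3,2],[0,0,2],[0,0,1.5],[0,0,0.7],[0,0,0],[0,0,0]],"hand":[0,0,0,0,0,0]}'
python3 -m creep '{"turn":[[0,0,0],[0,0,0],[0,0,0],[0,0,0],[0,0,0],[0,0,0]],"travel":[[0,0,0],[0,0,0],[0,0,0],[0,0,0],[0,0,0],[0,0,0]],"hand":[1,1,1,1,1,1]}' 40

```

```text
clock: 21.52
eef_pos: [0.611, 0.0826, 0.0345]
orientation: [[-1.0, 0.029, 0.001], [0.029, 1.0, 0.0], [-0.001, 0.0, -1.0]]
ft_force: [-0.2, 0.3, 0.1]
finger_gap: 0.498
clock: 22.02
eef_pos: [0.6106, 0.0826, 0.034]
orientation: [[-1.0, 0.029, 0.001], [0.029, 1.0, 0.0], [-0.001, 0.0, -1.0]]
ft_force: [-0.1, 0.1, 2.1]
finger_gap: 0.172
```

```bash

python3 -m creep '{"turn":[[0,0,0],[0,0,0],[0,0,0],[0,0,0],[0,0,0],[0,0,0],[0,0,0]],"travel":[[0,0,-1],[0,0,-3],[0,0,-4],[0,0,-4],[0,0,-4],[0,0,-1],[0,0,0]],"hand":[1,1,1,1,1,1,1]}'
python3 -m creep '{"turn":[[0,0,6],[0,0,7],[0,0,7],[0,0,7],[0,0,7],[0,0,7],[0,0,7],[0,0,7]],"travel":[[0,0,0],[0,0,0],[0,0,0],[0,0,0],[0,0,0],[0,0,0],[0,0,0],[0,0,0]],"hand":[1,1,1,1,1,1,1,1]}'>/dev/null
python3 -m creep '{"turn":[[0,0,7],[0,0,7],[0,0,7],[0,0,7],[0,0,7],[0,0,0]],"travel":[[0,0,0],[0,0,0],[0,0,0],[0,0,0],[0,0,0],[0,0,0]],"hand":[1,1,1,1,1,1]}'>/dev/null
python3 - <<'E'
from h import *
from station import capture
go(.58,.06,.2); s=manip.observe(); print(s["moment"].round(2)); cv2.imwrite('pics/x2.png',capture('scene'))
E
```

```text
clock: 22.6
eef_pos: [0.6124, 0.0827, 0.2079]
orientation: [[-1.0, 0.029, 0.008], [0.029, 1.0, 0.002], [-0.008, 0.002, -1.0]]
ft_force: [-0.0, 0.4, -4.2]
finger_gap: 0.168
t 23.77 pos [0.6085 0.0823 0.2007] jaw -1.8 gap 14.6 F [-0.4 -0.6 -4.9] q [-0.5   0.43  0.4   1.75 -0.19  1.01 -0.06]
tool cm [-2.32 -2.78  0.09] world cm [-2.85 -2.23 -0.07]
[-0.19  0.07  0.04]
```

```bash

python3 -m creep '{"turn":[[0,-5,0],[0,-7,0],[0,-7,0],[0,-7,0],[0,-7,0],[0,-7,0],[0,-5,0],[0,0,0]],"travel":[[0,0,0],[0,0,0],[0,0,0],[0,0,0],[0,0,0],[0,0,0],[0,0,0],[0,0,0]],"hand":[1,1,1,1,1,1,1,1]}'
python3 - <<'E'
from h import *
go(.58,.06,.2); s=manip.observe(); print(s["moment"].round(2))
E
```

```text
clock: 24.48
eef_pos: [0.6088, 0.088, 0.1982]
orientation: [[0.007, 1.0, -0.02], [0.706, -0.019, -0.708], [-0.708, -0.009, -0.706]]
ft_force: [-0.6, 1.9, -4.8]
finger_gap: 0.167
t 24.48 pos [0.6088 0.088  0.1982] jaw -1.1 gap 14.5 F [-0.6  1.9 -4.8] q [-0.92  0.68  0.62  1.66  0.37  1.25 -0.54]
tool cm [-2.12 -2.83  1.92] world cm [-2.88 -2.8   0.18]
[ 1.42  0.07 -0.04]
```

```bash

python3 -m creep '{"turn":[[0,-5,0],[0,-7,0],[0,-7,0],[0,-7,0],[0,-7,0],[0,-5,0],[0,0,0],[0,0,0]],"travel":[[0,0,0],[0,0,0],[0,0,0],[0,0,0],[0,0,0],[0,0,0],[0,0,0],[0,0,0]],"hand":[1,1,1,1,1,1,1,1]}'
python3 - <<'E'
from h import *
from station import capture
go(.58,.06,.1); cv2.imwrite('pics/x3.png',capture('scene')); cv2.imwrite('pics/x3t.png',capture('top'))
E
```

```text
clock: 25.15
eef_pos: [0.6103, 0.0819, 0.202]
orientation: [[-0.0, 1.0, -0.03], [0.125, -0.03, -0.992], [-0.992, -0.004, -0.125]]
ft_force: [0.8, 0.0, -2.5]
finger_gap: 0.172
t 25.15 pos [0.6103 0.0819 0.202 ] jaw -1.7 gap 15.0 F [ 0.8  0.  -2.5] q [-1.05  1.01  0.75  1.61  0.63  1.48 -0.69]
tool cm [ 9.85 -2.92  3.53] world cm [ -3.03  -2.19 -10.2 ]
```

```bash

python3 -m creep '{"turn":[[0,0,0],[0,0,0],[0,0,0],[0,0,0],[0,0,0],[0,0,0],[0,0,0],[0,0,0]],"travel":[[1,0,1],[2,0,1],[2,0,1],[2,0,1],[1.5,0,0.2],[1,0,0.1],[0,0,0],[0,0,0]],"hand":[1,1,1,1,1,1,1,1]}'
python3 - <<'E'
from h import *
from station import capture
go(.61,.05,.085); B=capture('scene'); cv2.imwrite('pics/x4.png',B); print(manip.observe()["moment"].round(2))
E
```

```text
clock: 25.92
eef_pos: [0.61, 0.0518, 0.1045]
orientation: [[0.004, 1.0, -0.028], [0.122, -0.028, -0.992], [-0.992, 0.0, -0.122]]
ft_force: [0.7, 0.1, -2.5]
finger_gap: 0.17
t 25.92 pos [0.61   0.0518 0.1045] jaw -1.6 gap 14.8 F [ 0.7  0.1 -2.5] q [-1.01  1.14  0.7   1.64  0.59  1.37 -0.8 ]
tool cm [1.91 0.01 0.42] world cm [ 0.   -0.18 -1.95]
[1.78 0.02 0.02]
```

```bash

python3 -m creep '{"turn":[[0,0,0],[0,0,0],[0,0,0],[0,0,0],[0,0,0]],"travel":[[1,0,0.1],[1,0,0.1],[0.3,0,0],[0,0,0],[0,0,0]],"hand":[1,1,1,1,1]}'
python3 -m creep '{"turn":[[0,0,0],[0,0,0],[0,0,0],[0,0,0]],"travel":[[0.4,0,0],[0.2,0,0],[0,0,0],[0,0,0]],"hand":[1,1,1,1]}'
```

```text
clock: 26.38
eef_pos: [0.6095, 0.0523, 0.0809]
orientation: [[0.003, 1.0, -0.028], [0.121, -0.029, -0.992], [-0.993, -0.0, -0.121]]
ft_force: [0.7, -0.3, -2.7]
finger_gap: 0.169
clock: 26.72
eef_pos: [0.6096, 0.053, 0.0751]
orientation: [[0.003, 1.0, -0.029], [0.122, -0.029, -0.992], [-0.993, -0.0, -0.122]]
ft_force: [-0.2, -1.1, -2.4]
finger_gap: 0.171
```

Still free. Go down in small steps with a lighter grip so the bench can square the roller up.

```bash

python3 -m creep '{"turn":[[0,0,0],[0,0,0],[0,0,0]],"travel":[[0.3,0,0],[0,0,0],[0,0,0]],"hand":[1,1,1]}' 12
python3 -m creep '{"turn":[[0,0,0],[0,0,0],[0,0,0]],"travel":[[0.2,0,0],[0,0,0],[0,0,0]],"hand":[1,1,1]}'
python3 -m creep '{"turn":[[0,0,0],[0,0,0],[0,0,0]],"travel":[[0.2,0,0],[0,0,0],[0,0,0]],"hand":[1,1,1]}'
```

```text
clock: 26.97
eef_pos: [0.6095, 0.0533, 0.072]
orientation: [[0.003, 1.0, -0.029], [0.122, -0.029, -0.992], [-0.993, -0.0, -0.122]]
ft_force: [0.7, -0.0, -3.7]
finger_gap: 0.177
clock: 27.22
eef_pos: [0.6096, 0.0536, 0.0701]
orientation: [[0.004, 1.0, -0.029], [0.122, -0.029, -0.992], [-0.993, -0.0, -0.122]]
ft_force: [1.3, -0.0, -2.5]
finger_gap: 0.176
clock: 27.47
eef_pos: [0.6099, 0.0537, 0.0697]
orientation: [[0.005, 1.0, -0.029], [0.119, -0.029, -0.992], [-0.993, 0.001, -0.119]]
ft_force: [-0.0, 2.1, 4.5]
finger_gap: 0.175
```

```bash

python3 -m creep '{"turn":[[0,0,0],[0,0,0],[0,0,0]],"travel":[[0.2,0,0],[0,0,0],[0,0,0]],"hand":[1,1,1]}' 8
python3 -m creep '{"turn":[[0,0,0],[0,0,0],[0,0,0]],"travel":[[0.1,0,0],[0,0,0],[0,0,0]],"hand":[1,1,1]}' 5
```

```text
clock: 27.72
eef_pos: [0.6103, 0.054, 0.0693]
orientation: [[0.006, 1.0, -0.029], [0.117, -0.029, -0.993], [-0.993, 0.002, -0.117]]
ft_force: [-0.6, 5.0, 7.8]
finger_gap: 0.18
clock: 27.97
eef_pos: [0.6103, 0.0543, 0.0675]
orientation: [[0.005, 1.0, -0.028], [0.118, -0.029, -0.993], [-0.993, 0.002, -0.119]]
ft_force: [-0.5, 3.9, 6.2]
finger_gap: 0.18
```

```bash

python3 -m creep '{"turn":[[0,0,0],[0,0,0],[0,0,0],[0,0,0],[0,0,0]],"travel":[[0,0,0],[0,0,0],[0,0,0],[0,0,0],[0,0,0]],"hand":[0.4,0.2,0,0,0]}' 10
python3 -m creep '{"turn":[[0,0,0],[0,0,0],[0,0,0],[0,0,0],[0,0,0],[0,0,0],[0,0,0]],"travel":[[0,0,-1],[0,0,-2],[0,0,-3],[-1,0,-2],[-3,0,-1],[-3,0,0],[-3,0,0]],"hand":[0,0,0,0,0,0,0]}'
python3 - <<'E'
from h import *
from station import capture
A=capture('top');B=capture('scene');cv2.imwrite('pics/x5.png',B);cv2.imwrite('pics/x5t.png',A)
# look for bright annulus/dark body near expected place: print gray profile around expected roller top
p=(.6099,.054)
for n,I in(("top",A),("scene",B)):
    u,v=map(round,pix(n,(*p,.052)));print(n,u,v);print(cv2.cvtColor(I,cv2.COLOR_BGR2GRAY)[v-14:v+15:2,u-18:u+19:2])
E
```

```text
clock: 28.38
eef_pos: [0.6095, 0.054, 0.0648]
orientation: [[0.003, 1.0, -0.029], [0.122, -0.029, -0.992], [-0.992, -0.0, -0.122]]
ft_force: [0.4, -0.4, -0.3]
finger_gap: 0.453
clock: 28.97
eef_pos: [0.612, 0.1334, 0.1759]
orientation: [[0.002, 1.0, -0.026], [0.123, -0.026, -0.992], [-0.992, -0.001, -0.123]]
ft_force: [-0.1, -0.3, 0.5]
finger_gap: 0.5
top 348 180
[[189 192 193 192 192 196 194 192 193 193 192 192 189 190 190 188 190 187
  188]
 [183 194 197 193 190 192 192 194 194 193 193 191 189 190 190 188 192 190
  188]
 [181 193 194 192 188 173 157 152 150 166 184 189 194 192 192 192 193 191
  190]
 [178 188 191 185 150 104  67  83 105 103 114 139 185 192 192 192 187 189
  191]
 [163 181 180 140  94  90 125 154 175 180 168 118 130 185 192 191 187 187
  191]
 [174 183 176 106  73 164 157 118 137 165 173 155 109 148 191 190 190 190
  191]
 [191 191 168  90 108 187 170 100 104 112 146 153 151 107 186 192 193 193
  191]
 [192 190 158  75 138 189 150  76 119 122 110 179 181  99 177 193 194 192
  191]
 [191 191 171  79 134 181 149  78  75  78 108 179 179  98 173 184 189 192
  193]
 [191
[... 1011 characters left out ...]
 112  51  45  42  37  67 132 132 104  58 138
  136]
 [147 144 147 100  53 127  98  91  41  45  42  39  37  72  78 111  43 134
  140]
 [145 140 144  97  40 126 137 122  65  41  38  31  56  97 132  94  40 135
  147]
 [145 145 150  98  14  90 141 136 128  95  78 115 129 135 126  55  53 144
  146]
 [144 145 151  96  11  30 104 139 142 104  89 137 138 130  76  12  55 142
  143]
 [145 145 144  98  10  10  22  71 112 120 120 125 101  50  15   2  38  91
  113]
 [146 145 138 100  12   5   4   9  16  25  30  22  15   6   6   3  41  75
   75]
 [149 141 136  97   8   6   6   5   4   7   6   4   7   1   6   4  51  77
   76]
 [145 135 134 125  30   1   6   4   7   7   2   6   4   7   2   7  54  79
   83]]
```

```bash

python3 -m creep '{"turn":[[0,6,0],[0,7,0],[0,7,0],[0,7,0],[0,7,0],[0,7,0],[0,7,0],[0,7,0]],"travel":[[0,0,0],[0,0,0],[0,0,0],[0,0,0],[0,0,0],[0,0,0],[0,0,0],[0,0,0]],"hand":[0,0,0,0,0,0,0,0]}' >/dev/null
python3 -m creep '{"turn":[[0,7,0],[0,7,0],[0,7,0],[0,7,0],[0,0,0],[0,0,0]],"travel":[[0,0,0],[0,0,0],[0,0,0],[0,0,0],[0,0,0],[0,0,0]],"hand":[0,0,0,0,0,0]}' 30
python3 - <<'E'
from h import *
a=ray("top",346.8,181.2,.052);b=ray("scene",323.4,240,.052);print(a,b)
p=(a+b)/2;go(p[0],p[1],.15)
print(manip.observe()["orientation"].round(3))
E
```

```text
clock: 30.23
eef_pos: [0.6121, 0.1287, 0.1758]
orientation: [[0.034, 0.999, -0.0], [0.999, -0.034, -0.002], [-0.002, -0.0, -1.0]]
ft_force: [-0.2, 0.7, -0.6]
finger_gap: 0.501
[0.60706017 0.05831197 0.052     ] [0.61163076 0.05731455 0.052     ]
t 30.23 pos [0.6121 0.1287 0.1758] jaw -1.9 gap 43.6 F [-0.2  0.7 -0.6] q [-0.52  0.46  0.33  1.75 -0.18  0.96 -0.15]
tool cm [-7.09 -0.04  2.6 ] world cm [-0.28 -7.09 -2.58]
[[ 0.034  0.999 -0.   ]
 [ 0.999 -0.034 -0.002]
 [-0.002 -0.    -1.   ]]
```

```bash

python3 -m creep '{"turn":[[0,0,-6],[0,0,-6],[0,0,-6],[0,0,-6],[0,0,-6],[0,0,-6],[0,0,0]],"travel":[[0,0,0],[0,0,0],[0,0,0],[0,0,0],[0,0,0],[0,0,0],[0,0,0]],"hand":[0,0,0,0,0,0,0]}' >/dev/null
python3 -c "
from h import *
go(.609,.0575,.078)"
```

```text
t 30.82 pos [0.6113 0.1345 0.1745] jaw 34.7 gap 43.6 F [-0.3  0.9 -0.6] q [-0.41  0.46  0.18  1.74 -0.09  0.96  0.41]
tool cm [-6.2  -4.55  9.65] world cm [-0.23 -7.7  -9.65]
```

```bash

python3 -m creep '{"turn":[[0,0,0],[0,0,0],[0,0,0],[0,0,0],[0,0,0],[0,0,0]],"travel":[[-2,-1.5,0],[-2.2,-1.5,0],[-2,-1.4,0],[0,0,2],[0,0,0],[0,0,0]],"hand":[0,0,0,0,0,0]}' >/dev/null
python3 -c "
from h import *
go(.609,.0575,.078)"
```

```text
t 31.32 pos [0.6096 0.0575 0.1541] jaw 34.4 gap 43.4 F [-0.4  0.6  0.2] q [-0.3   0.46  0.19  1.79 -0.11  0.91  0.53]
tool cm [ 0.02 -0.03  7.61] world cm [-0.06 -0.   -7.61]
```

```bash

python3 -m creep '{"turn":[[0,0,0],[0,0,0],[0,0,0],[0,0,0],[0,0,0],[0,0,0]],"travel":[[0,0,2],[0,0,2.5],[0,0,2],[0,0,1],[0,0,0],[0,0,0]],"hand":[0,0,0,0,0,0]}'
python3 -m creep '{"turn":[[0,0,0],[0,0,0],[0,0,0],[0,0,0],[0,0,0],[0,0,0]],"travel":[[0,0,0],[0,0,0],[0,0,0],[0,0,0],[0,0,0],[0,0,0]],"hand":[1,1,1,1,1,1]}' 30
python3 -m creep '{"turn":[[0,0,0],[0,0,0],[0,0,0],[0,0,0],[0,0,0],[0,0,0],[0,0,0]],"travel":[[0,0,-1],[0,0,-3],[0,0,-4],[0,0,-4],[0,0,-2],[0,0,0],[0,0,0]],"hand":[1,1,1,1,1,1,1]}'
python3 -c "
from h import *
go(*inbox(-.0665,.0245))"
```

```text
clock: 31.82
eef_pos: [0.6109, 0.0567, 0.0807]
orientation: [[-0.565, 0.825, 0.0], [0.825, 0.565, 0.0], [0.0, 0.0, -1.0]]
ft_force: [0.2, 0.3, 1.0]
finger_gap: 0.499
clock: 32.32
eef_pos: [0.6111, 0.0555, 0.0809]
orientation: [[-0.564, 0.826, 0.002], [0.826, 0.564, 0.001], [-0.0, 0.002, -1.0]]
ft_force: [0.7, 1.5, 1.2]
finger_gap: 0.176
clock: 32.9
eef_pos: [0.6103, 0.0551, 0.2212]
orientation: [[-0.564, 0.826, 0.001], [0.826, 0.564, 0.0], [-0.0, 0.001, -1.0]]
ft_force: [-0.7, 0.0, -5.0]
finger_gap: 0.174
t 32.9 pos [0.6103 0.0551 0.2212] jaw 34.3 gap 15.1 F [-0.7  0.  -5. ] q [-0.31  0.39  0.21  1.73 -0.09  1.04  0.52]
tool cm [-1.485e+01 -2.105e+01 -2.000e-02] world cm [ -9.   -24.13   0.  ]
```

```bash

python3 -m creep '{"turn":[[0,0,0],[0,0,0],[0,0,0],[0,0,0],[0,0,0],[0,0,0],[0,0,0],[0,0,0]],"travel":[[-1.5,-2,0],[-2.4,-3.3,0],[-2.4,-3.3,0],[-2.4,-3.3,0],[-2.4,-3.3,0],[-2.2,-3.3,0],[-1.5,-2.5,0],[0,0,0]],"hand":[1,1,1,1,1,1,1,1]}' >/dev/null
python3 -m creep '{"turn":[[0,0,0],[0,0,0]],"travel":[[0,0,0],[0,0,0]],"hand":[1,1]}' >/dev/null
python3 - <<'E'
from h import *
go(*inbox(-.0665,.0245),.0869)
from station import capture
A=capture('top');B=capture('scene')
cv2.imwrite('pics/x6.png',B);cv2.imwrite('pics/x6t.png',A)
E
```

```text
t 33.73 pos [ 0.5196 -0.1843  0.2184] jaw 34.4 gap 15.0 F [ 0.5  1.  -3.6] q [ 0.03  0.3   0.29  1.87 -0.1   0.99  0.97]
tool cm [-0.25 -0.02 13.15] world cm [  0.07  -0.19 -13.15]
```

```bash

python3 -m creep '{"turn":[[0,0,0],[0,0,0],[0,0,0],[0,0,0],[0,0,0],[0,0,0]],"travel":[[-0.4,0,1],[0,0,2.5],[0,0,2.5],[0,0,1],[0,0,0],[0,0,0]],"hand":[1,1,1,1,1,1]}'
python3 - <<'E'
from h import *
go(*inbox(-.0665,.0225),.0869)
from station import capture
cv2.imwrite('pics/x7.png',tile("scene",capture('scene'),140,225,175,135,4.5,[rect(BC,BA,.204,.119,.104)]))
E
```

```text
clock: 34.33
eef_pos: [0.523, -0.1884, 0.15]
orientation: [[-0.565, 0.825, -0.001], [0.825, 0.565, 0.0], [0.001, -0.001, -1.0]]
ft_force: [-0.2, 0.2, -3.0]
finger_gap: 0.173
t 34.33 pos [ 0.523  -0.1884  0.15  ] jaw 34.4 gap 15.0 F [-0.2  0.2 -3. ] q [ 0.05  0.39  0.28  1.93 -0.14  0.85  1.  ]
tool cm [ 0.12 -0.1   6.31] world cm [-0.16  0.05 -6.31]
```

```bash

python3 -m creep '{"turn":[[0,0,0],[0,0,0],[0,0,0],[0,0,0],[0,0,0],[0,0,0]],"travel":[[0.1,-0.1,1.5],[0,0,2],[0,0,1.6],[0,0,0.6],[0,0,0],[0,0,0]],"hand":[1,1,1,1,1,1]}'
python3 -m creep '{"turn":[[0,0,0],[0,0,0],[0,0,0]],"travel":[[0,0,0.3],[0,0,0],[0,0,0]],"hand":[1,1,1]}'
```

```text
clock: 34.88
eef_pos: [0.5236, -0.1887, 0.0958]
orientation: [[-0.565, 0.825, 0.006], [0.825, 0.565, -0.001], [-0.004, 0.004, -1.0]]
ft_force: [1.4, -0.5, -2.5]
finger_gap: 0.173
clock: 35.13
eef_pos: [0.5226, -0.1893, 0.0907]
orientation: [[-0.564, 0.826, 0.002], [0.826, 0.564, -0.001], [-0.003, 0.001, -1.0]]
ft_force: [2.1, -1.5, -1.1]
finger_gap: 0.175
```

```bash

python3 -m creep '{"turn":[[0,0,0],[0,0,0],[0,0,0]],"travel":[[-0.15,0,0.2],[0,0,0],[0,0,0]],"hand":[1,1,1]}'
python3 -m creep '{"turn":[[0,0,0],[0,0,0],[0,0,0]],"travel":[[0,0,0.15],[0,0,0],[0,0,0]],"hand":[1,1,1]}'
```

```text
clock: 35.38
eef_pos: [0.522, -0.1898, 0.0878]
orientation: [[-0.564, 0.826, -0.001], [0.826, 0.564, -0.0], [0.001, -0.001, -1.0]]
ft_force: [2.1, -1.6, -4.7]
finger_gap: 0.177
clock: 35.63
eef_pos: [0.522, -0.1898, 0.0866]
orientation: [[-0.564, 0.826, -0.001], [0.826, 0.564, -0.0], [0.0, -0.001, -1.0]]
ft_force: [1.6, -2.1, -3.7]
finger_gap: 0.167
```

```bash

python3 -m creep '{"turn":[[0,0,0],[0,0,0],[0,0,0]],"travel":[[0,0,0.12],[0,0,0],[0,0,0]],"hand":[1,1,1]}'
python3 -m creep '{"turn":[[0,0,0],[0,0,0],[0,0,0]],"travel":[[0,0,0.12],[0,0,0],[0,0,0]],"hand":[1,1,1]}'
```

```text
clock: 35.88
eef_pos: [0.5221, -0.1897, 0.0856]
orientation: [[-0.564, 0.826, -0.0], [0.826, 0.564, 0.0], [0.0, -0.0, -1.0]]
ft_force: [0.0, -2.2, -3.6]
finger_gap: 0.175
clock: 36.13
eef_pos: [0.5223, -0.1896, 0.0845]
orientation: [[-0.564, 0.826, -0.0], [0.826, 0.564, 0.0], [0.0, 0.0, -1.0]]
ft_force: [0.4, -2.1, -2.8]
finger_gap: 0.175
```

```bash

python3 -m creep '{"turn":[[0,0,0],[0,0,0],[0,0,0]],"travel":[[0,0,0.12],[0,0,0],[0,0,0]],"hand":[1,1,1]}'
python3 - <<'E'
from h import *
from station import capture
go(*inbox(-.0665,.0225),.0869)
cv2.imwrite('pics/x7.png',tile("scene",capture('scene'),140,225,175,135,4.5,[]))
E
python3 -m creep '{"turn":[[0,0,0],[0,0,0],[0,0,0]],"travel":[[0,0,0.12],[0,0,0],[0,0,0]],"hand":[1,1,1]}'
```

```text
clock: 36.38
eef_pos: [0.5224, -0.1896, 0.0833]
orientation: [[-0.564, 0.826, 0.0], [0.826, 0.564, 0.0], [0.0, 0.0, -1.0]]
ft_force: [0.9, -0.9, -2.8]
finger_gap: 0.173
t 36.38 pos [ 0.5224 -0.1896  0.0833] jaw 34.3 gap 15.1 F [ 0.9 -0.9 -2.8] q [ 0.08  0.48  0.25  1.98 -0.18  0.71  1.04]
tool cm [ 0.2   0.02 -0.36] world cm [-0.1   0.17  0.36]
clock: 36.68
eef_pos: [0.5228, -0.19, 0.0829]
orientation: [[-0.564, 0.826, 0.001], [0.826, 0.564, -0.0], [-0.001, 0.001, -1.0]]
ft_force: [0.9, -1.1, 4.8]
finger_gap: 0.175
```

```bash

python3 -m creep '{"turn":[[0,0,0],[0,0,0],[0,0,0],[0,0,0],[0,0,0],[0,0,0],[0,0,0],[0,0,0]],"travel":[[0,0,0],[0,0,0],[0,0,0],[0,0,0],[0,0,-1],[0,0,-3],[0,0,-4],[0,0,-4]],"hand":[0.3,0,0,0,0,0,0,0]}'
python3 -m creep '{"turn":[[0,0,0],[0,0,0],[0,0,0],[0,0,0],[0,0,0],[0,0,0],[0,0,0],[0,0,0]],"travel":[[3.5,0,-1],[3.5,0,0],[3.5,0,0],[3.5,1,0],[3.5,1,0],[3.5,1,0],[3.5,1,0],[0,0,0]],"hand":[0,0,0,0,0,0,0,0]}'
python3 -m creep '{"turn":[[0,0,0],[0,0,0],[0,0,0],[0,0,0],[0,0,0],[0,0,0],[0,0,0],[0,0,0]],"travel":[[3.5,2,0],[3.5,2,0],[3.5,2,0],[3.5,2,0],[0,0,0],[0,0,0],[0,0,0],[0,0,0]],"hand":[0,0,0,0,0,0,0,0]}'
python3 - <<'E'
from h import *
from station import capture
A=capture('top');B=capture('scene')
bx=[rect(BC,BA,.204,.119,.104)]
t=tile("top",A,375,140,100,110,4,[]);s=tile("scene",B,155,245,100,110,4,[])
t=tile("top",A,378,143,95,105,3.2,bx);s=tile("scene",B,155,240,155,105,3.2,[])
s2=cv2.resize(B,(480,300));t2=cv2.resize(A,None,fx=.5,fy=.5)
top=np.hstack([t,s]);bot=np.hstack([cv2.resize(A[90:270,160:480],(400,225)),cv2.resize(B[60:330,150:550],(400,225))])
c=np.zeros((top.shape[0]+225,800,3),np.uint8);c[:top.shape[0],:top.shape[1]]=top[:,:800];c[top.shape[0]:]=bot
print(c.shape,t.shape,s.shape);cv2.imwrite('pics/fin.png',c)
E
```

```text
clock: 37.35
eef_pos: [0.5214, -0.1893, 0.2033]
orientation: [[-0.564, 0.826, -0.003], [0.826, 0.564, 0.001], [0.002, -0.002, -1.0]]
ft_force: [1.2, -0.5, 0.4]
finger_gap: 0.493
clock: 38.02
eef_pos: [0.4148, 0.0414, 0.2126]
orientation: [[-0.573, 0.82, -0.001], [0.82, 0.573, 0.003], [0.003, 0.001, -1.0]]
ft_force: [-0.1, -0.6, -0.4]
finger_gap: 0.501
clock: 38.68
eef_pos: [0.4044, 0.1942, 0.2122]
orientation: [[-0.562, 0.827, -0.0], [0.827, 0.562, -0.001], [-0.0, -0.0, -1.0]]
ft_force: [0.1, -0.1, -0.4]
finger_gap: 0.503
(561, 800, 3) (336, 304, 3) (336, 496, 3)
```

View pics/fin.png

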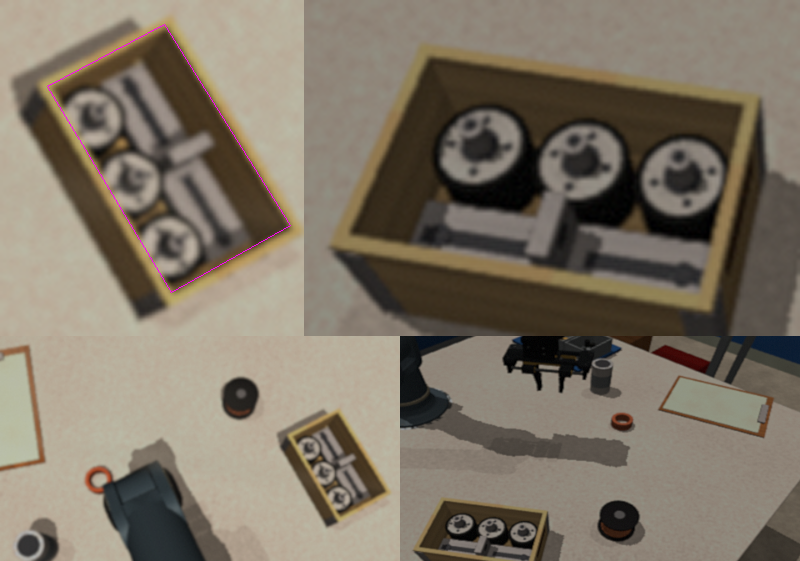

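```bash
python3 - <<'E'
from h import *
from station import capture
A=capture('top');B=capture('scene')
a=np.radians(BA);X=np.array([np.cos(a),np.sin(a)]);Y=np.array([-X[1],X[0]])
for bx in(-.0665,0,.0665):
    p=inbox(bx,.0245); out=[]
    for n,I in(("top",A),("scene",B)):
        u,v=pix(n,(*p,.058));g=cv2.cvtColor(I,cv2.COLOR_BGR2GRAY);x0,y0=int(u)-17,int(v)-16
        k=8;t=cv2.GaussianBlur(cv2.resize(g[y0:y0+33,x0:x0+35],None,fx=k,fy=k,interpolation=cv2.INTER_CUBIC),(9,9),0)
        hsv=cv2.cvtColor(I,cv2.COLOR_BGR2HSV)[y0:y0+33,x0:x0+35,1]
        m=((t>95)&(cv2.resize(hsv,None,fx=k,fy=k)<70)).astype(np.uint8)
        c=max(cv2.findContours(m,cv2.RETR_EXTERNAL,cv2.CHAIN_APPROX_NONE)[0],key=cv2.contourArea)
        e=cv2.fitEllipse(cv2.convexHull(c));uu=(e[0][0]+.5)/k-.5+x0;vv=(e[0][1]+.5)/k-.5+y0
        q=ray(n,uu,vv,.058)[:2]-BC;out.append((n,np.round((q@X,q@Y),4),np.round(np.array(e[1])/k,1),round(e[2])))
        # expected ellipse of r=26
        h=np.array([pix(n,w) for w in circ(p,.026,.058)],np.float32);out.append(np.round(cv2.fitEllipse(h)[1],1))
    print(bx,*out)
E
```

```text
-0.0665 ('top', array([-0.0679,  0.0248]), array([17.7, 18.1]), 124) [17.8 18.8] ('scene', array([-0.0662,  0.0231]), array([20.6, 26. ]), 58) [21.9 27.2]
0 ('top', array([-0.0021,  0.0243]), array([16.9, 18.5]), 137) [17.5 18.5] ('scene', array([-0.002 ,  0.0177]), array([22.5, 31.6]), 44) [22.8 26.7]
0.0665 ('top', array([0.0645, 0.0241]), array([16.7, 17.9]), 134) [17.2 18.2] ('scene', array([0.066, 0.023]), array([22.5, 25.1]), 67) [23.6 26.3]
```

```bash
python3 -c "
from station import job,manip
print(manip.observe()['clock'],job.sign_off())"
```

```text
the job is handed in; nothing more can be done
38.8833 None
```

The bar and all three rollers are packed in the box, and I handed the job in at 38.9 s of the 72 s allowed.

**What I did:**
- The bench's standing roller went in first, at one end of the row.
- I shifted the roller already in the box to the middle slot, against the long wall.
- The bar was lowered in flat alongside them.
- I picked the lying roller up by its shaft, tipped it to stand on the bench, gripped it again from above and set it in the last slot.
- Each part was lowered until the wrist force showed it touching the floor, then released.

**Last checks:**
- **Fit:** The final picture shows three upright rollers and the flat bar, all below the rim. The core, spool and tin look undisturbed, and the gripper was empty and well clear.
- **End rollers:** Measured at the height they should have on the floor, they came within 2–3 mm of their planned places in both views. The apparent size of their faces matched upright rollers.
- **Middle roller:** The top view put it within about 2 mm. The scene-view fit disagreed by about 7 mm across the box; I put that down to the bar's lug mixing into the mask, so that roller is confirmed only by the top view.
- **Last roller's set-down:** It showed about 2–3 N of sideways force near the bottom, probably brushing the wall. It touched the floor about 4 mm lower by tool reading than I expected, but the final measurement showed it upright and in place.

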